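# Hang the load weight and pull the index plunger on a cell load tester

### The arm

A 6-joint arm with a two-finger parallel gripper is mounted at the origin on the work surface. World frame = base frame: x ahead of the robot, y to its left, z up, the work surface at z = 0. Lengths are in m, angles in rad, forces in N, time in s.
With the tool pointing down it reaches from about 0.25 to 0.8 m from the base axis. Payload 8.5 kg.
Tool frame: the origin (TCP) lies on the centre line of the jaws, within the pads' length; the fingertips stand 25 mm ahead of it and the grasp point (between the pads) lies 6 mm ahead of it (ctrl.tip_reach is the distance from the TCP to the fingertips, in m); z points along the fingers, y is the line along which they close (so a half turn about z gives the same grasp; the last joint's range is limited). The gripper opens to 85 mm and grips with 20 to 120 N. Pads are 22 mm wide; open, the fingers measure 114 mm over their backs; the gripper's body (76 mm by 85 mm) begins 54 mm behind the grasp point. The pads swing forward as they close: fully open they stand 13 mm farther back than shut.
Start: joints at [-1.259, 0.238, -0.013, 1.319, 0, 1.571], TCP at [0.161, -0.5, 0.256] pointing down, gripper open.
Joint ranges: [-2.66, 2.66], [-1.03, 1.9], [-1.14, 1.46], [-1.82, 2.27], [-1.45, 1.34], [-3.14, 3.14]. Speed limits (rad/s): [2.22, 2.22, 2.79, 3.14, 3.14, 3.14].

### API

Orientations are given as [roll, pitch, yaw] about the fixed x, y, z axes, in that order (R = Rz(yaw) Ry(pitch) Rx(roll)).
In Python, from workcell import ctrl gives the robot as it stands. The module is installed in compiled form; this text tells all that it offers.
- The arm moves only by the shell command python3 -m inch 'ROWS' [FORCE]. ROWS is a JSON object of lists of equal length, an entry for each row: "jaw": the gripper's target within -1 to 1 (shut at 1, half-way at 0, fully open at -1); "delta_pos": the shift along the tool's x, y, z each as a share of 20 cm, from -1 to 1, a list of three; "angular": the turn, a rotation vector about the tool's x, y, z each as a share of pi/2 rad, from -1 to 1, a list of three. A call has 1 to 12 rows; each row is the pose to reach, as a shift and turn from the pose commanded when the call began, along the tool's axes at that moment; what a row does not reach only later rows make up. A row lasts 1/8 s, in which the tool goes at most 62.5 mm and 10.7 degrees, less where a joint would pass 70% of its speed; a pose out of reach is approached as far as the arm can. A call with a number of a shift or a turn outside -1 to 1 is refused whole. A call with a gripper value outside its range is refused whole. The fingers move at their own pace and stop on an object; FORCE is the grip in N (left out, the last holds). Time passes only in rows, so rows that repeat a pose let the fingers close. It gives the time, the measured TCP pose, the force and the opening at its end, in the units of the state.
- ctrl.observe(): the state, without advancing time (a new reading comes with each control period).
- ctrl.capture(name): name is "scene" or "top" or "wrist"; returns the picture (420x560x3 uint8, blue, green, red); there is no depth.
- ctrl.camera_model(name): a dict with "fx", "fy", "cx", "cy" (pixels), "D" ([k1, k2, p1, p2, k3] as OpenCV has them; the pictures are not rectified), "rvec" (rotation vector, rad) and "tvec" (3), from world to camera coordinates, as OpenCV has them. Camera axes: x right, y down, z forward; pixel columns grow to the right and rows downward; lengths in m; the calibration is good to about 2 mm. A picture is of the moment at which its call begins: read the wrist's pose just before it. camera_model takes no time and is no camera call; for the wrist camera it gives the pose at the moment of the call.
- ctrl.job_done(): hands the job in, once; it reports no verdict.
The state is a dict: "t": time; "q": joint angles; "joint_vel": joint speeds; "effort": joint torques, N m; "position": TCP position; "tcp_rot": TCP orientation; "force": force on the tool from outside, world axes, zero at the start; "ft_torque": the same for the moment, N m; "width": finger opening in m.
Only numpy, scipy, OpenCV 4.12 (cv2) and the standard library are available. Lean on these libraries where they do the work, as an engineer would, in place of code of your own. Each camera call takes 0.05 s, during which the arm holds its last target. There are 200 camera calls.

### The job

Load the lever tester: pick up the larger of the two steel weights by its black grip and hang it by its stirrup handle on the hook at the end of the tester's beam, and let go of it. Then take the black plunger knob on the side of the tester, pull it fully back to its stop so that the locking pin leaves its hole and the loaded beam sinks onto the cell, and finish while still holding the knob fully back. Leave the small weight, the tray of cells, the blue cup and the caliper where they are.

Things in the scene. Friction and masses are not known exactly. Their poses are not given: they have to be found in the camera images.
- stand: Lever load tester, fixed: base plate 120 (x) x 220 (y) x 12 mm at y -90..130, grey pivot fork (y 90, top z 142) and plunger bracket (x -40..-12, y -37..-3, top z 143). Origin on the table, on the beam's centre line. z up; -x points roughly to the robot (knob side); -y is where the beam points, to the hook.
- beam (a joint): Hinge of the steel beam (12 wide, 16 high, along stand y at z 125 mm; pivot at stand y 90; ends at y -88, where the hook wire goes on). 0 = level, locked by the pin; grows as the hook end sinks, to 0.12 rad (stop; hook 27 mm lower). A spring holds the empty beam up; with the larger weight and the pin out it sinks, damped, in about 1 s.
- hook_seat (a point): Hook seat: top of the wire, mid of its level part (stand x 0, y -131, z 151 mm when level). Wire 8 mm thick, level part 53 mm along stand y. Its outer end (toward stand -y) turns up to a tip 14 mm above the seat and up to 36 mm outward of this point; inward the wire slopes down to the beam, whose top is 18 mm below the seat. Axes as the beam.
- plunger (a joint): Travel of the sprung index plunger: 0 = pin seated about 10 mm deep in the hole of the beam, grows as the knob is pulled along stand -x (horizontally), up to its stop at 0.018 m. Spring pull about 6 N at 0 to 11 N at the stop, plus a little pin friction under load; it snaps back when let go. Fingers and arm give some mm under the pull: pull on until it stops.
- plunger_knob (a point): Middle of the black knob's neck, to grip; moves with it. Neck: axis horizontal along stand x, 18 mm diameter, 38 mm long, then a flange 30 mm diameter, 7 mm thick, at the outer (stand -x) end. At stand (-61, -20, 125) mm when seated. Bracket face 21 mm from it toward stand +x. Free above and at both sides.
- large_weight: Larger weight, about 0.45 kg: steel disc 60 mm diameter, 20 high; two 8 mm wires at x -25 and 25 rise to a level 8 mm crossbar along x (centre z 70). Opening below it 42 mm wide (x), z 20..66, looked through along y: the hook goes in there. On the crossbar a black grip block 28 (x) x 18 (y) mm, z 70..104. Origin: centre of underside, z up.
- large_weight_grip (a point): On the larger weight's axis, 94 mm above its underside, 10 mm below the top of the grip block; axes as the body.
- large_weight_seat (a point): Middle of the underside of the larger weight's crossbar, 66 mm above its underside; this comes to rest on the hook seat. Half-turn symmetric.
- small_weight: The smaller weight, same form: disc 42 mm in diameter, 16 mm high, 78 mm high overall, 0.19 kg. To be left alone. Origin at the centre of the underside.
- cell_tray: Clear tray 120 x 160 mm packed with blue and white cylindrical cells, 69 mm high. Bystander. Origin at the centre of the underside.
- tape_cup: Blue plastic cup, 68 mm in diameter, 70 mm high. Bystander. Origin at the centre of the underside.
- caliper: Steel caliper, 160 mm long along its x, 12 mm high. Bystander, lying between robot and tester. Origin on the underside, middle of its bar.
Things that resemble listed ones, but are neither listed nor needed, are in the scene too. What is shaped like the large_weight but green or yellow is not meant.

How it is judged:
On the way, in this order (a step that is already met when the one before it is completed fails the run):
1. the larger weight hangs on the hook, let go, the pin still seated (distance between large_weight_seat and hook_seat below 0.035 m and contact force between large_weight and stand above 2 N and contact force between large_weight and the fingers below 0.1 N and value of joint plunger below 0.005 m and value of joint beam below 0.03 rad), for 0.2 s.
2. the knob is pulled back and the loaded beam has sunk (value of joint plunger above 0.0155 m and value of joint beam above 0.1 rad), for 0.2 s.
At the end, for the whole second after the job is handed in: Robot grips the knob (over 2 N), plunger at least 15.5 of 18 mm back, beam sunk over 0.1 rad; the larger weight hangs on the hook: crossbar within 35 mm of the seat, carried by the beam, underside over 30 mm above the table, untouched by the robot (all of step 2 and contact force between plunger and the fingers above 2 N and distance between large_weight_seat and hook_seat below 0.035 m and contact force between large_weight and stand above 2 N and contact force between large_weight and the arm below 0.1 N and contact force between large_weight and the fingers below 0.1 N and height (world z) of large_weight above 0.03 m); the arm keeps its last pose, push and grip.
It fails at once if the small weight is moved more than 30 mm or tipped (distance of small_weight from where it was at the start of the episode above 0.03 m or angle between small_weight's own z axis and vertical above 0.5 rad).
It fails at once if the cell tray, cup or caliper is moved more than 30 mm, or the cup tipped (distance of any of cell_tray, tape_cup, caliper from where it was at the start of the episode above 0.03 m or angle between tape_cup's own z axis and vertical above 0.5 rad).
It also fails if it takes over 51 s, if anything falls off the work surface, if the arm or the gripper's body presses on something with over 40 N, if the wrist force passes 120 N, or if a joint passes its speed limit or range.

## Working session

There is one attempt and no reset: what is moved stays moved. The work goes in short steps, Python scripts to look and compute and a shell command to move; the robot and the scene stay as the last step left them, time stands still between calls to the robot, and variables do not carry over. Pictures are saved under pics/ and viewed, on a budget of 10 in all, crops included, one or two more only if the job needs it, and the job is handed in when it is done.

```bash
mkdir -p pics; python3 - <<'E'
from workcell import ctrl
import cv2
print(ctrl.observe())
for n in("scene","top"):
    cv2.imwrite(f"pics/{n}0.png",ctrl.capture(n)); m=ctrl.camera_model(n); print(n,m)
E
```

```text
{'t': 0.0, 'q': array([-1.25899180e+00,  2.38790706e-01, -1.42679256e-02,  1.31920034e+00,
       -3.38361669e-05,  1.57080079e+00]), 'joint_vel': array([ 6.13174636e-04,  1.62983180e-03,  2.48033456e-05, -6.59351769e-04,
       -4.48002288e-04,  9.42523146e-04]), 'effort': array([ 4.34030706e-03, -5.38778365e+01,  3.46440697e+01,  1.84488762e-02,
        3.74711972e-04, -2.42626442e-05]), 'position': array([ 0.16093016, -0.49932056,  0.25566707]), 'tcp_rot': array([-3.14013001e+00,  3.38426558e-05,  3.11800111e-01]), 'force': array([ 0.6816518 , -0.4093628 , -0.05039744]), 'ft_torque': array([-0.02037059, -0.01715025, -0.04590022]), 'width': 0.08547589352030169}
scene {'fx': 452.0724514382437, 'fy': 452.0724514382437, 'cx': 282.6684211019464, 'cy': 203.40635658101428, 'D': array([-0.06637861,  0.        ,  0.        ,  0.        ,  0.        ]), 'rvec': array([ 2.23967336,  0.68549197, -0.28947819]), 'tvec': array([-0.44771273, -0.10625836,  1.44634289])}
top {'fx': 476.3011959838671, 'fy': 476.3011959838671, 'cx': 277.97117516096904, 'cy': 205.8497745286943, 'D': array([0.02902655, 0.        , 0.        , 0.        , 0.        ]), 'rvec': array([ 2.10557037, -2.14932371,  0.18103202]), 'tvec': array([0.07327248, 0.55199928, 1.17074972])}
```

View pics/scene0.png

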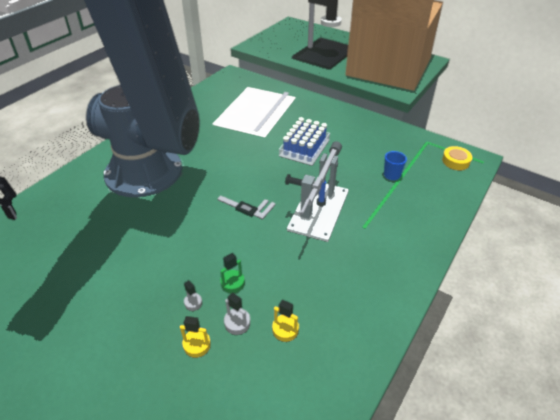

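View pics/top0.png

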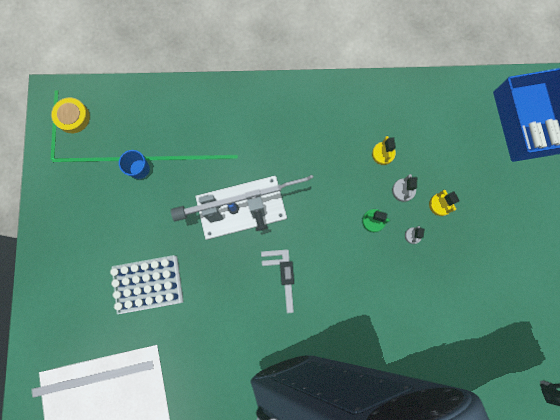

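The candidates are the steel weights at top (404,188) and (414,235), and the same shape in green at (374,220) and yellow at (384,152) and (443,203). The one at (404,188), scene (237,320), fits: it is steel-grey with the larger disc. I'll confirm it in an enlarged crop.

```bash
cat > h.py <<'E'
from workcell import ctrl
import cv2, numpy as np
from scipy.spatial.transform import Rotation as Ro
def mats(m):
    R=cv2.Rodrigues(np.array(m["rvec"]))[0]; K=np.array([[m["fx"],0,m["cx"]],[0,m["fy"],m["cy"]],[0,0,1]])
    return R,np.array(m["tvec"]).ravel(),K
def ray(m,uv):
    R,t,K=mats(m); p=cv2.undistortPoints(np.array([[uv]],float),K,m["D"])[0,0]
    return -R.T@t, R.T@np.array([p[0],p[1],1.])
def plane(m,uv,z):
    c,d=ray(m,uv); return c+d*(z-c[2])/d[2]
def proj(m,P):
    R,t,K=mats(m); return cv2.projectPoints(np.array(P,float).reshape(-1,1,3),m["rvec"],t,K,m["D"])[0].reshape(-1,2)
def two(m1,a,m2,b):
    c1,d1=ray(m1,a); c2,d2=ray(m2,b); s=np.linalg.lstsq(np.c_[d1,-d2],c2-c1,rcond=None)[0]
    p,q=c1+s[0]*d1,c2+s[1]*d2; return (p+q)/2,np.linalg.norm(p-q)
E
python3 - <<'E'
import cv2,numpy as np
t=cv2.imread("pics/top0.png"); s=cv2.imread("pics/scene0.png")
a=cv2.resize(t[160:248,165:325],None,fx=5,fy=5,interpolation=2)[:440]
b=cv2.resize(t[165:245,355:435],None,fx=2,fy=2,interpolation=2)
a=cv2.resize(t[168:243,165:325],(800,375),interpolation=2)      # x5 from (165,168)
b=cv2.resize(t[165:210,380:430],(250,225),interpolation=2)      # x5 from (380,165)
c=cv2.resize(s[270:345,180:260],(240,225),interpolation=2)      # x3 from (180,270)
d=cv2.resize(s[170:245,275:355],(240,225),interpolation=2)      # x3 from (275,170)
o=np.zeros((600,800,3),np.uint8); o[:375]=a; o[375:,:250]=b; o[375:,255:495]=c; o[375:,500:740]=d
cv2.imwrite("pics/crop1.png",o)
E
```

```text
(no output)
```

View pics/crop1.png

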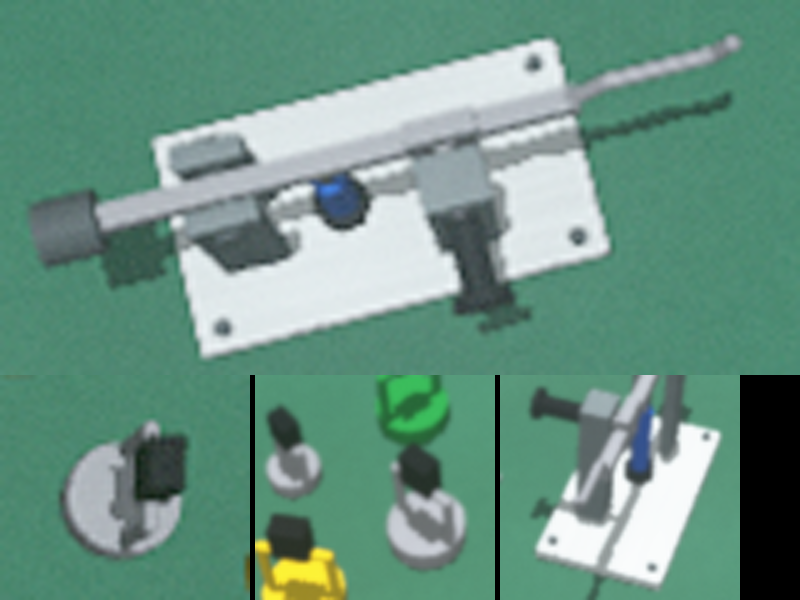

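The crop confirms the steel weight with the larger disc at top (404,189). Its crossbar runs from about top (410,176) to (406,199). The plate corners and beam are also clear.

```bash
python3 - <<'E'
from h import *
m=ctrl.camera_model("top"); s=ctrl.camera_model("scene")
T=lambda u,v:(165+u/5,168+v/5)
# plate corners: stand (x,y): which
C=np.array([plane(m,T(*c),.012) for c in[(152,139),(555,40),(609,250),(203,356)]])
S=np.array([(60,130),(60,-90),(-60,-90),(-60,130)])/1e3
A,B=S-S.mean(0),C[:,:2]-C[:,:2].mean(0)
th=np.arctan2((A[:,0]*B[:,1]-A[:,1]*B[:,0]).sum(),(A*B).sum())
R=np.array([[np.cos(th),-np.sin(th)],[np.sin(th),np.cos(th)]]); o=C[:,:2].mean(0)-R@S.mean(0)
print("corners",C.round(3),"\nth",th,"o",o,"res mm",((o+S@R.T-C[:,:2])*1e3).round(1))
W=lambda x,y,z:np.r_[o+R@[x,y],z]
for n,p in dict(hook=W(0,-.131,.151),knob=W(-.061,-.02,.125),flange=W(-.083,-.02,.125),tip=W(0,-.167,.165),pivot=W(0,.09,.142)).items():
    print(n,p.round(4),"top",proj(m,p),"crop",(proj(m,p)-[165,168])*5,"scenecrop",(proj(s,p)-[275,170])*3+[500,375])
Q=lambda u,v:(380+u/5,165+(v-375)/5)
print("disc",plane(m,Q(123,497),.012)); a,b=plane(m,Q(151,425),.072),plane(m,Q(128,545),.02)
print("grip top",plane(m,Q(164,466),.104)," scene grip",plane(s,(180+(419-255)/3,270+(461-375)/3),.10), "scene disc",plane(s,(180+(426-255)/3,270+(528-375)/3),.012))
# grip edges direction (top face corners left/right sides)
e=[plane(m,Q(*p),.104)[:2] for p in[(143,440),(187,436),(183,492),(138,497)]]
print("grip corners",np.round(e,4))
# steel/black masks 
I=cv2.imread("pics/top0.png")[165:210,380:430]; print(cv2.minAreaRect(np.argwhere(I.max(2)<70)[:,::-1].astype(np.float32)))
E
```

```text
corners [[0.592 0.28  0.012]
 [0.641 0.066 0.012]
 [0.527 0.039 0.012]
 [0.476 0.252 0.012]] 
th 0.2311689200814412 o [0.56331906 0.1399748 ] res mm [[ 0.4  0.1]
 [ 1.5  0.4]
 [-1.4 -0.9]
 [-0.5  0.4]]
hook [0.5933 0.0125 0.151 ] top [[298.25643445 181.22911676]] crop [[666.28217223  66.14558378]] scenecrop [[587.14659909 481.24330848]]
knob [0.5085 0.1065 0.125 ] top [[259.42481492 219.18431527]] crop [[472.1240746  255.92157636]] scenecrop [[561.32020823 406.38672088]]
flange [0.4871 0.1015 0.125 ] top [[261.66165351 228.05011123]] crop [[483.30826756 300.25055614]] scenecrop [[538.37651794 400.73526061]]
tip [ 0.6016 -0.0226  0.165 ] top [[313.37211766 176.11764094]] crop [[741.86058829  40.58820469]] scenecrop [[573.29632745 497.53085878]]
pivot [0.5427 0.2276 0.142 ] top [[207.68756733 204.89275234]] crop [[213.43783666 184.46376171]] scenecrop [[662.29265916 336.7815337 ]]
disc [ 0.59693458 -0.27358347  0.012     ]
grip top [ 0.59298545 -0.26994412  0.104     ]  scene grip [ 0.59761479 -0.27316388  0.1       ] scene disc [ 0.59705457 -0.27364969  0.012     ]
grip corners [[ 0.6063 -0.2606]
 [ 0.6078 -0.2822]
 [ 0.5798 -0.2783]
 [ 0.5778 -0.2562]]
((31.5, 18.5), (11.0, 9.0), 90.0)
```

```bash
cat > d.py <<'E'
# usage: d.py x y z yaw  -> shares from current measured pose to target (tool down)
import sys
from h import *
def deltas(x,y,z,yaw):
    o=ctrl.observe(); R=Ro.from_euler("xyz",o["tcp_rot"])
    d=R.inv().apply(np.array([x,y,z])-o["position"])/.2
    r=(R.inv()*Ro.from_euler("xyz",[np.pi,0,yaw])).as_rotvec()/(np.pi/2)
    print("t %.2f"%o["t"],"pos share",d.round(4),"ang share",r.round(3))
if __name__=="__main__": deltas(*map(float,sys.argv[1:]))
E
python3 -m inch '{"jaw":[-1,-1,-1,-1],"delta_pos":[[0.3,-0.06,0],[0.6,-0.12,0],[0.9,-0.18,0],[1,-0.2,0]],"angular":[[0,0,0.08],[0,0,0.16],[0,0,0.24],[0,0,0.30]]}'
python3 d.py .597 -.273 .256 -.16
```

```text
t: 0.6
position: [0.3415, -0.3984, 0.2559]
tcp_rot: [-3.141, 0.0, -0.16]
force: [-0.9, -0.6, 0.2]
width: 0.0853
t 0.60 pos share [ 1.1616e+00 -8.2230e-01 -1.0000e-04] ang share [-0.001  0.     0.   ]
```

```bash

python3 -m inch '{"jaw":[-1,-1,-1,-1,-1,-1],"delta_pos":[[0.2,-0.18,0],[0.4,-0.36,0],[0.6,-0.54,0],[0.8,-0.7,0],[0.85,-0.8,0],[0.85,-0.8,0]],"angular":[[0,0,0],[0,0,0],[0,0,0],[0,0,0],[0,0,0],[0,0,0]]}'
python3 - <<'E'
from h import *
m=ctrl.camera_model("wrist"); np.save("w.npy",m,allow_pickle=True)
cv2.imwrite("pics/w1.png",ctrl.capture("wrist"))
print(m); print(proj(m,[[.597,-.273,.104],[.597,-.273,.02]]))
E
```

```text
t: 1.35
position: [0.5326, -0.268, 0.2557]
tcp_rot: [-3.141, 0.001, -0.157]
force: [-0.5, 0.5, -0.0]
width: 0.0851
{'fx': 359.3738955899257, 'fy': 359.3738955899257, 'cx': 279.559384794725, 'cy': 210.0996130931107, 'D': array([-0.08386238,  0.        ,  0.        ,  0.        ,  0.        ]), 'rvec': array([-1.8920406 ,  2.21521888,  0.35599791]), 'tvec': array([-0.18176799,  0.49902897,  0.55834297])}
[[272.08783942 115.98510813]
 [273.82490348 110.48706664]]
```

View pics/w1.png

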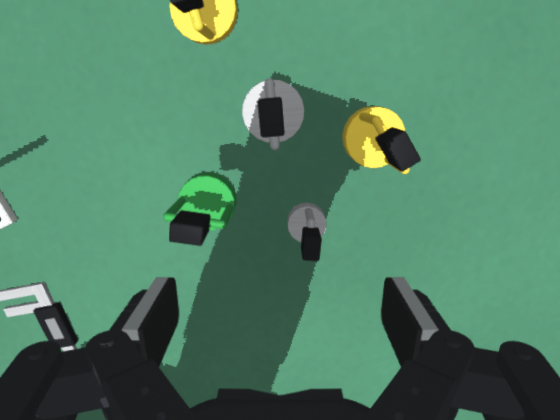

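The wrist view shows the large steel weight at (272,112). Its grip block is centred at (271,117), as predicted, and its crossbar runs from (270,82) to (275,147).

```bash
python3 - <<'E'
from h import *
m=np.load("w.npy",allow_pickle=True).item()
a,b=plane(m,(270,82),.072),plane(m,(275,147),.072); print(a,b,(a+b)/2,np.arctan2(*(a-b)[[1,0]]))
I=cv2.imread("pics/w1.png"); M=(I[75:160,240:310].max(2)<40).astype(np.uint8)
r=cv2.minAreaRect(np.argwhere(M)[:,::-1].astype(np.float32)); c=np.array(r[0])+[240,75]; print(r,c,plane(m,c,.102))
box=cv2.boxPoints(r)+[240,75]; print(np.array([plane(m,p,.104)[:2] for p in box]).round(4))
E
python3 d.py .597 -.273 .256 -.2; python3 d.py .597 -.273 .105 -.2
```

```text
[ 0.62175805 -0.27472533  0.072     ] [ 0.56968622 -0.270347    0.072     ] [ 0.59572214 -0.27253617  0.072     ] -0.08388509900553348
((30.641176223754883, 41.835296630859375), (37.351200103759766, 22.62546730041504), 85.60128784179688) [270.64117622 116.83529663] [ 0.5964465 -0.2717878  0.102    ]
[[ 0.6105 -0.2648]
 [ 0.6091 -0.2811]
 [ 0.5824 -0.2791]
 [ 0.5837 -0.2623]]
t 1.40 pos share [ 0.3245 -0.0307 -0.0007] ang share [-0.     0.001  0.027]
t 1.40 pos share [ 0.3255 -0.0307  0.7543] ang share [-0.     0.001  0.027]
```

```bash

python3 -m inch '{"jaw":[-0.5,-0.4,-0.4,-0.4,-0.4,-0.4,0.2,0.7,1,1,1,1],"delta_pos":[[0.2,-0.03,0],[0.322,-0.035,0.1],[0.322,-0.035,0.35],[0.322,-0.035,0.6],[0.322,-0.035,0.75],[0.322,-0.035,0.75],[0.322,-0.035,0.75],[0.322,-0.035,0.75],[0.322,-0.035,0.75],[0.322,-0.035,0.75],[0.322,-0.035,0.75],[0.322,-0.035,0.75]],"angular":[[0,0,-0.049],[0,0,-0.049],[0,0,-0.049],[0,0,-0.049],[0,0,-0.049],[0,0,-0.049],[0,0,-0.049],[0,0,-0.049],[0,0,-0.049],[0,0,-0.049],[0,0,-0.049],[0,0,-0.049]]}' 60
```

```text
t: 2.9
position: [0.5979, -0.2725, 0.1081]
tcp_rot: [3.141, -0.003, -0.082]
force: [-1.3, 3.0, 6.7]
width: 0.0167
```

```bash

python3 -m inch '{"jaw":[1,1,1,1,1],"delta_pos":[[0,0,-0.1],[0,0,-0.3],[0,0,-0.56],[0,0,-0.56],[0,0,-0.56]],"angular":[[0,0,0],[0,0,0],[0,0,0],[0,0,0],[0,0,0]]}'
cat > st.py <<'E'
from h import *
th=.2312; o=np.array([.5633,.1400]); R=np.array([[np.cos(th),-np.sin(th)],[np.sin(th),np.cos(th)]])
W=lambda x,y,z:np.r_[o+R@[x,y],z]
E
python3 - <<'E'
from st import *
from d import deltas
for y in(-.24,-.131): deltas(*W(0,y,.220),th); print(W(0,y,.22))
m=ctrl.camera_model("wrist");cv2.imwrite("pics/w2.png",ctrl.capture("wrist"))
E
```

```text
t: 3.52
position: [0.5967, -0.2724, 0.2176]
tcp_rot: [-3.141, 0.001, -0.082]
force: [-0.2, -0.4, -4.6]
width: 0.0169
t 3.52 pos share [ 0.0339 -0.8998 -0.0116] ang share [-0.   0.  -0.2]
[ 0.61829498 -0.09361411  0.22      ]
t 3.52 pos share [-0.1342 -1.4182 -0.0114] ang share [-0.   0.  -0.2]
[0.59331809 0.01248563 0.22      ]
```

View pics/w2.png

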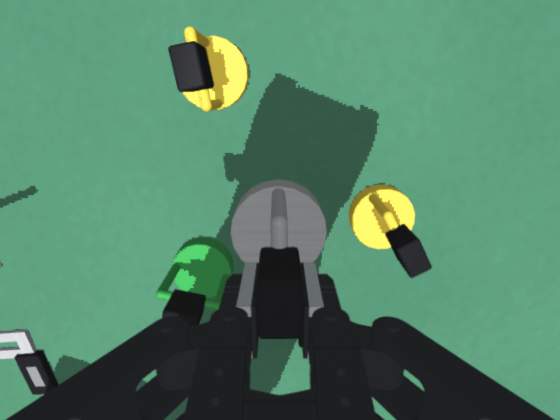

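The weight is held squarely: the crossbar points straight up in the picture at (280,215) and the grip is centred between the pads. Next I carry it to just outside the hook tip.

```bash

python3 -m inch '{"jaw":[1,1,1,1,1,1,1],"delta_pos":[[0.01,-0.15,-0.016],[0.02,-0.35,-0.016],[0.03,-0.55,-0.016],[0.03,-0.75,-0.016],[0.034,-0.88,-0.016],[0.034,-0.9,-0.016],[0.034,-0.9,-0.016]],"angular":[[0,0,-0.05],[0,0,-0.1],[0,0,-0.15],[0,0,-0.2],[0,0,-0.2],[0,0,-0.2],[0,0,-0.2]]}'
python3 - <<'E'
from st import *
from d import deltas
import cv2
deltas(*W(0,-.131,.221),th)
a=ctrl.capture("wrist");s=ctrl.capture("scene"); t=ctrl.capture("top")
mt=ctrl.camera_model("top")
o=np.zeros((600,800,3),np.uint8)
o[:300,:400]=cv2.resize(a,(400,300)); o[:300,400:]=cv2.resize(s[150:300,240:440],(400,300),interpolation=2)
o[300:,:]=cv2.resize(t[150:240,220:460],(800,300),interpolation=2)
cv2.imwrite("pics/c3.png",o)
E
```

```text
t: 4.45
position: [0.6182, -0.0937, 0.2204]
tcp_rot: [-3.141, 0.002, 0.232]
force: [0.2, -0.7, -4.3]
width: 0.0167
t 4.45 pos share [ 0.001  -0.5455 -0.0029] ang share [-0.     0.001  0.001]
```

View pics/c3.png

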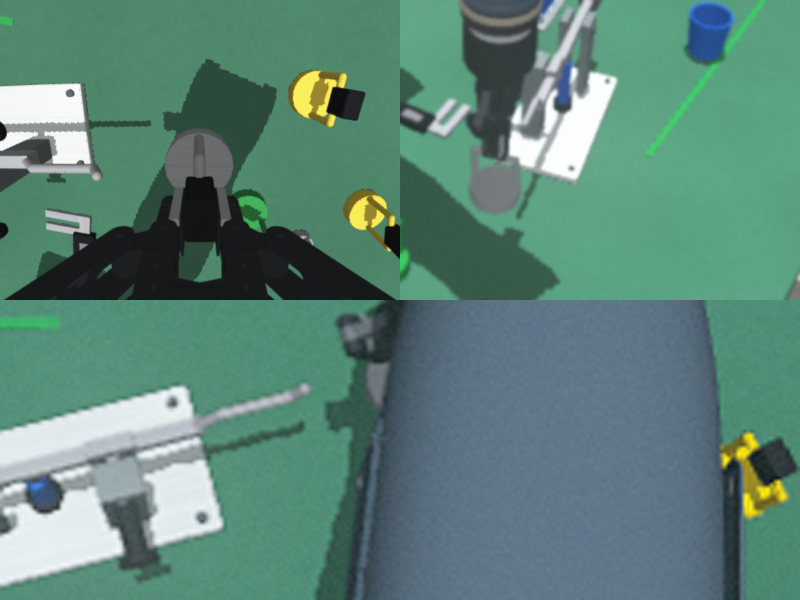

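The wrist view shows the hook tip at about (136,242) in full-size pixels. The top view shows it at (312,176), where I predicted (313.4,176.1).

```bash
python3 - <<'E'
from st import *
m=ctrl.camera_model("wrist"); t=ctrl.camera_model("top")
p,g=two(t,(312.0,176.3),m,(135,241)); L=R.T@(p[:2]-o); print("tip",p,g,"stand",L)
for n,c,u in(("wrist",m,(135,241)),("top",t,(312,176.3))): q=plane(c,u,.162); print(n,R.T@(q[:2]-o))
E
```

```text
tip [ 0.60323522 -0.01840728  0.15963458] 0.003053557424888871 stand [ 0.00257428 -0.16334338]
wrist [ 0.00456158 -0.16320887]
top [ 0.00103897 -0.164187  ]
```

```bash

python3 -m inch '{"jaw":[1,1,1,1,1,1,1,1,1,1],"delta_pos":[[0.008,-0.1,0],[0.008,-0.22,0],[0.008,-0.34,0],[0.008,-0.46,0],[0.008,-0.54,0],[0.008,-0.54,0],[0.008,-0.54,0.05],[0.008,-0.54,0.1],[0.008,-0.54,0.125],[0.008,-0.54,0.125]],"angular":[[0,0,0],[0,0,0],[0,0,0],[0,0,0],[0,0,0],[0,0,0],[0,0,0],[0,0,0],[0,0,0],[0,0,0]]}'
python3 - <<'E'
from h import *
a=ctrl.capture("wrist");s=ctrl.capture("scene"); t=ctrl.capture("top")
o=np.zeros((600,800,3),np.uint8)
o[:300,:400]=cv2.resize(a,(400,300)); o[:300,400:]=cv2.resize(s[170:275,250:390],(400,300),interpolation=2)
o[300:,:]=cv2.resize(t[150:240,220:460],(800,300),interpolation=2)
cv2.imwrite("pics/c4.png",o)
E
```

```text
t: 5.85
position: [0.5952, 0.0114, 0.1958]
tcp_rot: [-3.141, 0.001, 0.231]
force: [-0.1, -0.2, -4.2]
width: 0.0167
```

View pics/c4.png

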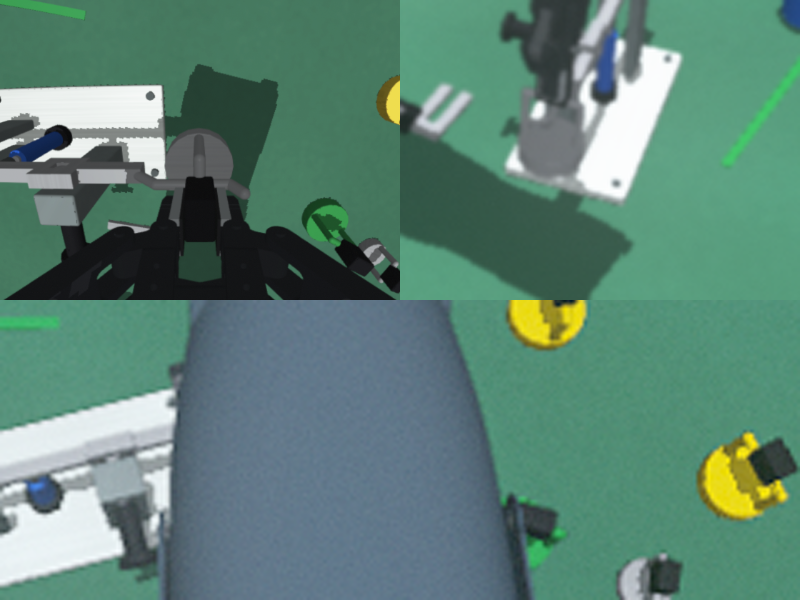

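The wire runs under the crossbar, entering at (140,180) with its tip at (245,190) in the wrist tile. I lower gently until the load transfers.

```bash

python3 -m inch '{"jaw":[1,1,1],"delta_pos":[[0,0,0.01],[0,0,0.015],[0,0,0.015]],"angular":[[0,0,0],[0,0,0],[0,0,0]]}'
python3 -m inch '{"jaw":[1,1,1],"delta_pos":[[0,0,0.01],[0,0,0.015],[0,0,0.015]],"angular":[[0,0,0],[0,0,0],[0,0,0]]}'
```

```text
t: 6.38
position: [0.5954, 0.0118, 0.1934]
tcp_rot: [-3.141, 0.0, 0.232]
force: [-0.1, 0.2, -3.7]
width: 0.0163
t: 6.75
position: [0.5956, 0.0117, 0.1908]
tcp_rot: [3.141, -0.001, 0.232]
force: [-0.6, -0.8, -0.3]
width: 0.0166
```

```bash

python3 -m inch '{"jaw":[0.55,0.5,0.4,0.35,0.3,0.3,0.3],"delta_pos":[[0,0,0],[0,0,0],[0,0,0],[0,0,0],[0,0,0],[0,0,0],[0,0,0]],"angular":[[0,0,0],[0,0,0],[0,0,0],[0,0,0],[0,0,0],[0,0,0],[0,0,0]]}'
python3 - <<'E'
from h import *
a=ctrl.capture("wrist");s=ctrl.capture("scene")
cv2.imwrite("pics/c5.png",np.hstack([cv2.resize(a,(400,300)),cv2.resize(s[170:275,250:390],(400,300),interpolation=2)]))
E
```

```text
t: 7.62
position: [0.5954, 0.0118, 0.1905]
tcp_rot: [-3.141, 0.0, 0.232]
force: [0.8, -0.3, 0.5]
width: 0.03
```

View pics/c5.png

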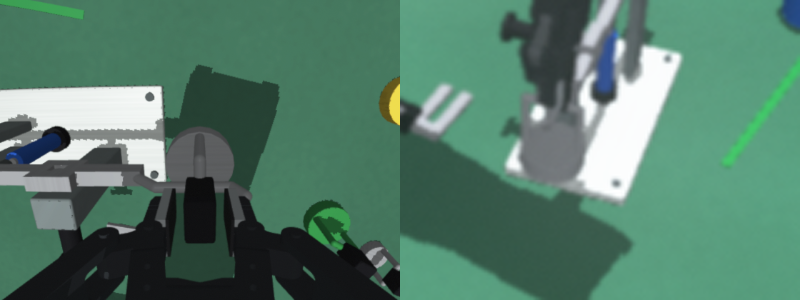

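The weight hangs free, with a gap on both sides of the grip block (200,210). I rise straight up and go to above the knob.

```bash

python3 -m inch '{"jaw":[0.3,0.3,0.3,0.3,0,-0.3],"delta_pos":[[0,0,-0.05],[0,0,-0.15],[0,0,-0.3],[0,0,-0.4],[0,0,-0.4],[0,0,-0.4]],"angular":[[0,0,0],[0,0,0],[0,0,0],[0,0,0],[0,0,0],[0,0,0]]}'
python3 - <<'E'
from st import *
from d import deltas
deltas(*W(-.061,-.02,.27),th)
E
```

```text
t: 8.48
position: [0.5952, 0.0118, 0.2699]
tcp_rot: [-3.141, 0.001, 0.232]
force: [-0.5, 0.5, -1.2]
width: 0.0555
t 8.47 pos share [-3.131e-01 -5.609e-01 -1.000e-04] ang share [-0.  0.  0.]
```

```bash

python3 -m inch '{"jaw":[-0.3,-0.3,-0.3,-0.3,-0.3,-0.3],"delta_pos":[[-0.15,-0.14,0],[-0.3,-0.28,0],[-0.45,-0.42,0],[-0.6,-0.54,0],[-0.62,-0.56,0],[-0.62,-0.56,0]],"angular":[[0,0,0],[0,0,0],[0,0,0],[0,0,0],[0,0,0],[0,0,0]]}'
python3 - <<'E'
from st import *
m=ctrl.camera_model("wrist"); np.save("w.npy",m,allow_pickle=True)
a=ctrl.capture("wrist"); cv2.imwrite("pics/w6.png",a)
print(proj(m,[W(-.061+d,-.02,.125) for d in(-.026,-.019,0,.019)]+[W(0,-.131,.151)]).round(0))
E
```

```text
t: 9.22
position: [0.4491, 0.0924, 0.2702]
tcp_rot: [3.142, 0.0, 0.232]
force: [0.1, -0.0, 0.4]
width: 0.0555
[[278. 157.]
 [278. 148.]
 [279. 121.]
 [279.  94.]
 [457.  27.]]
```

View pics/w6.png

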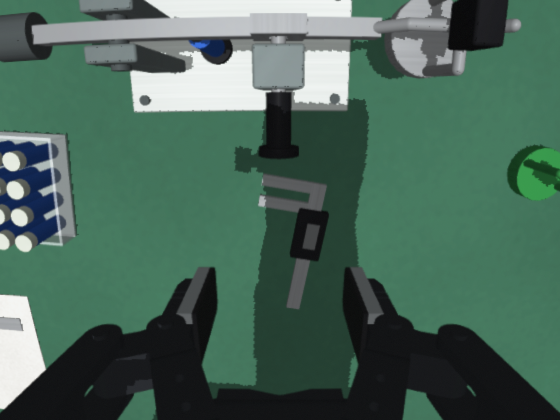

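The knob is seen with its neck at column 279 and its flange at rows 147–157, matching the prediction. The weight hangs at (425,35). Next I work out the move onto the knob.

```bash
python3 - <<'E'
from st import *
from d import deltas
deltas(*W(-.064,-.02,.131),th)
E
```

```text
t 9.28 pos share [ 0.2882 -0.0023  0.696 ] ang share [0. 0. 0.]
```

```bash

python3 -m inch '{"jaw":[-0.3,-0.3,-0.3,-0.3,-0.3,-0.3,0.3,0.6,1,1,1,1],"delta_pos":[[0.2,0,0],[0.288,0,0.1],[0.288,0,0.3],[0.288,0,0.5],[0.288,0,0.69],[0.288,0,0.696],[0.288,0,0.696],[0.288,0,0.696],[0.288,0,0.696],[0.288,0,0.696],[0.288,0,0.696],[0.288,0,0.696]],"angular":[[0,0,0],[0,0,0],[0,0,0],[0,0,0],[0,0,0],[0,0,0],[0,0,0],[0,0,0],[0,0,0],[0,0,0],[0,0,0],[0,0,0]]}' 80
```

```text
t: 10.78
position: [0.506, 0.1066, 0.1331]
tcp_rot: [-3.14, -0.003, 0.232]
force: [-0.6, 5.0, 4.4]
width: 0.0159
```

```bash

python3 -m inch '{"jaw":[1,1,1,1,1],"delta_pos":[[-0.02,0,0],[-0.04,0,0],[-0.06,0,0],[-0.08,0,0],[-0.09,0,0]],"angular":[[0,0,0],[0,0,0],[0,0,0],[0,0,0],[0,0,0]]}' 100
python3 -m inch '{"jaw":[1,1,1,1],"delta_pos":[[-0.01,0,0],[-0.02,0,0],[-0.03,0,0],[-0.03,0,0]],"angular":[[0,0,0],[0,0,0],[0,0,0],[0,0,0]]}'
```

```text
t: 11.4
position: [0.4909, 0.103, 0.1334]
tcp_rot: [-3.14, -0.008, 0.232]
force: [9.6, 6.8, -3.4]
width: 0.015
t: 11.9
position: [0.4883, 0.1024, 0.1336]
tcp_rot: [-3.14, -0.014, 0.232]
force: [22.4, 11.1, -13.2]
width: 0.0149
```

The force has jumped from about 10 N to 22 N after about 18 mm of travel, so the plunger is at its stop. I hold for a second, then check the beam.

```bash

python3 -m inch '{"jaw":[1,1,1,1,1,1,1,1,1,1,1,1],"delta_pos":[[-0.01,0,0],[-0.01,0,0],[-0.01,0,0],[-0.01,0,0],[-0.01,0,0],[-0.01,0,0],[-0.01,0,0],[-0.01,0,0],[-0.01,0,0],[-0.01,0,0],[-0.01,0,0],[-0.01,0,0]],"angular":[[0,0,0],[0,0,0],[0,0,0],[0,0,0],[0,0,0],[0,0,0],[0,0,0],[0,0,0],[0,0,0],[0,0,0],[0,0,0],[0,0,0]]}'
python3 - <<'E'
from st import *
a=ctrl.capture("wrist");s=ctrl.capture("scene");t=ctrl.capture("top")
ms=ctrl.camera_model("scene");mt=ctrl.camera_model("top");mw=ctrl.camera_model("wrist")
for n,m in(("s",ms),("t",mt),("w",mw)): print(n,"tip level/sunk",proj(m,[W(0,-.165,.162),W(0,-.165,.132)]).round(1).tolist())
o=np.zeros((600,800,3),np.uint8)
o[:300,:400]=cv2.resize(a,(400,300)); o[:300,400:]=cv2.resize(s[165:270,260:400],(400,300),interpolation=2)
o[300:]=cv2.resize(t[150:240,160:400],(800,300),interpolation=2)
cv2.imwrite("pics/c7.png",o)
E
```

```text
t: 13.4
position: [0.4882, 0.1023, 0.1337]
tcp_rot: [-3.14, -0.017, 0.232]
force: [28.2, 12.0, -19.4]
width: 0.0151
s tip level/sunk [[299.7, 211.2], [299.3, 220.0]]
t tip level/sunk [[312.5, 176.6], [311.6, 179.6]]
w tip level/sunk [[734.7, 116.7], [668.6, 106.4]]
```

View pics/c7.png

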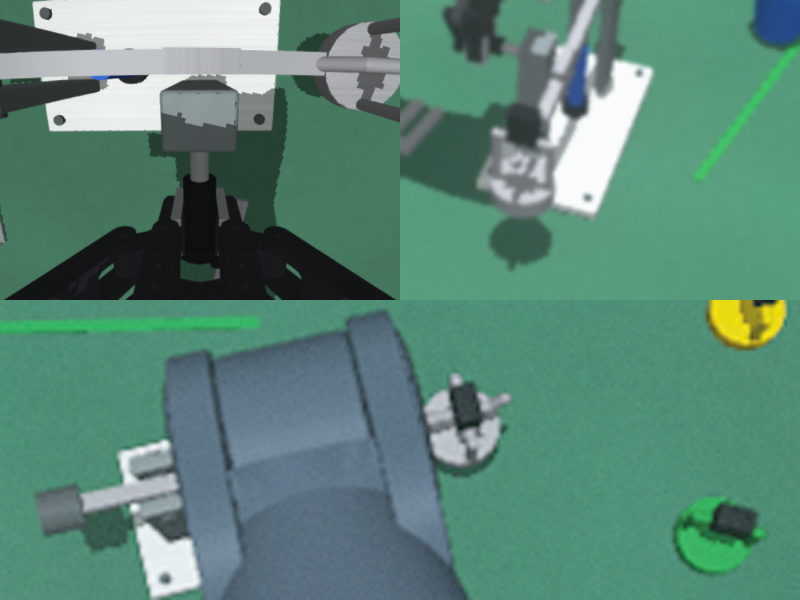

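The hook tip in the top view is at (311.5,179.4), matching the sunk prediction of (311.6,179.6). The weight hangs free, and the plunger rod shows at (200,165) in the wrist tile, so the pin is out. I hand in now.

```bash
python3 -c "
from workcell import ctrl
o=ctrl.observe();print(o['t'],o['force'],o['width']);ctrl.job_done()"
```

```text
13.55 [ 28.01864452  11.96189549 -19.2518347 ] 0.015203553011008984
the job is handed in; nothing more can be done
```

I hung the larger steel weight on the hook by its stirrup and let go. I then pulled the plunger knob back to its stop and handed the job in at 13.55 s, still holding it. The hand-in gives no verdict, so what follows is from my own last checks.

- **Plunger:** the tool travelled about 18 mm. The pull then rose to about 28 N with no further movement, against a spring of at most 11 N, so the knob is at its stop. The fingers held it at 15 mm opening against an 18 mm neck. The grip at the knob was slightly off centre, with about 12 N of sideways and 19 N of vertical force on the tool.
- **Beam:** the hook tip in the top view was at (311.5, 179.4). I had predicted (311.6, 179.6) for sunk and (312.5, 176.6) for level, so the beam has sunk.
- **Weight:** it hangs by its crossbar on the hook, clear of the table and the robot.
- **Bystanders:** nothing was touched during the moves. I did not measure afterwards whether the small weight, tray, cup and caliper had moved.

No check failed or disagreed. The two views of the hook tip differed by about 3 mm, well inside the 42 mm opening.

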